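Cover the parts-washing tank and bolt it shut

TASK

Close the parts-washing tank: tuck the plain edge of its loose cover under the tank's overhanging lip and lower the other end so that the cover sits level and fully down on the rim all round. Only then slide the bolt fully home through the cover's staple. Leave the other things on the bench where they are.

Things in the scene. Friction and masses are not known exactly. Their poses are not given: they have to be found in the camera images.
- tank: Grey steel parts-washing tank, fixed: open box 170 (x) x 150 (y) mm, rim 90 mm high. Origin: centre of its underside on the bench, z up. Overhanging lip along the -x end; outside the +x end a shelf (top 84 mm high, x = 85 to 141 mm) carries the sliding bolt in two saddles at y = -6 and +17 mm (8 mm wide, x = 108 to 130 mm, tops 118 mm high).
- rim (a point): Centre of the tank's mouth at rim height (90 mm above the bench), axes as the tank. Walls 10 mm thick at the x ends, 6 mm at the y sides: the mouth is 150 x 138 mm.
- lip (a point): Middle of the lower free edge of the tank's fixed lip, which overhangs the rim along the whole -x end: lip underside 10 mm above the rim, 4 mm thick, free edge at tank x = -73 mm. An upright stop closes the pocket beneath it at x = -85 mm.
- cover: Loose aluminium cover, about 0.5 kg, lying handle up. Origin: centre, at the foot of the 8 mm ribs under it (on the bench at the start); x points from plain edge to staple. Plate 164 x 146 mm, 5 mm thick, underside 8 mm above the origin. A tab (x = 81 to 137, y = 28 to 58 mm) carries the staple. Closed: axes agree with the tank's, origin 82 mm above the tank's, play 2 mm each way.
- plain_edge (a point): Middle of the cover's plain edge at half plate thickness (cover x = -83 mm); the plate ends at x = +81 mm. The ribs' outer faces are at y = +-66.5 mm (from x = -70 to 69 mm) and at x = +73 mm; none at the plain edge. They go inside the tank's mouth, and keep the plain edge from going under the lip while the cover is level.
- handle (a point): Middle of the cover's dark steel handle bar: 14 mm thick (cover x), 74 mm long (cover y), 16 mm tall, open beneath for 17 mm; 38 mm above the cover's origin, 25 mm above the plate's top; axes as the cover
- staple (a point): Centre of the opening of the staple on the cover's tab, 18 (x) x 18 (z) mm, passed along the cover's y; at cover (119, 42, 22) mm; the staple is 8 mm wide and its top is 36 mm above the cover's origin
- bolt_knob (a point): Top centre of the bolt's upright flat knob, 22 (tank x) x 12 (tank y) x 36 mm tall, 140 mm above the bench, at tank x = 119 mm, y = -59 mm when drawn; axes as the tank
- bolt (a joint): Travel of the 10 mm round steel bolt along the tank's +y: 0 fully drawn, 0.045 m fully home through the staple (a few newtons of friction; tip at tank y = 22 mm when drawn, 67 mm when home; bolt centre 104 mm high)
- tin: Bystander: squat round grease jar, 54 mm across, 62 mm tall, standing; origin under it
- screwdriver: Bystander: screwdriver 180 mm long, lying along its x
- wrench: Bystander: steel wrench 170 mm long, lying along its x
- hammer: Bystander: hammer 260 mm long, lying along its x
- chainring: Bystander: flat steel ring 116 mm across, 5 mm thick, lying; origin under it
- hub: Bystander: aluminium wheel hub standing on end, 48 mm across, 70 mm tall; origin under it
- oil: Bystander: oil bottle 52 mm across, 150 mm tall, standing; origin under it

How it is judged (in metres and radians):
On the way:
1. the cover is seated level on the rim, its plain edge under the lip, while the bolt is still drawn (x of cover in the frame of tank between -0.005 and 0.005 m and y of cover in the frame of tank between -0.005 and 0.005 m and z of cover in the frame of tank between 0.0795 and 0.0845 m and x of staple in the frame of tank between 0.112 and 0.126 m and y of staple in the frame of tank between 0.035 and 0.049 m and angle between cover's own z axis and vertical below 0.025 rad and value of joint bolt below 0.015 m), for 0.2 s.
At the end, for the whole second after the job is handed in: The cover rests in its seat (origin within 5 mm of the tank's axis in x and y, within 2.5 mm of 82 mm above the tank's origin, staple within 7 mm of its place above the shelf, tilt under 0.025 rad), at rest, and the bolt has travelled more than 40 mm of its 45 mm through the staple (x of cover in the frame of tank between -0.005 and 0.005 m and y of cover in the frame of tank between -0.005 and 0.005 m and z of cover in the frame of tank between 0.0795 and 0.0845 m and x of staple in the frame of tank between 0.112 and 0.126 m and y of staple in the frame of tank between 0.035 and 0.049 m and angle between cover's own z axis and vertical below 0.025 rad and value of joint bolt above 0.04 m and linear speed of cover below 0.01 m/s); the robot touches nothing.
It fails at once if another thing on the bench (tin, screwdriver, wrench, hammer, chainring, hub, oil) is moved more than 30 mm (distance of any of tin, screwdriver, wrench, hammer, chainring, hub, oil from where it was at the start of the episode above 0.03 m).
It also fails if it takes over 51 s, if anything falls off the work surface, if the arm or the gripper's body presses on something with over 40 N, if the wrist force passes 120 N, or if a joint passes its speed limit or range.

ROBOT

A 6-joint arm with a two-finger parallel gripper is mounted at the origin on the work surface. World frame = base frame: x ahead of the robot, y to its left, z up, the work surface at z = 0. Lengths are in m, angles in degrees, forces in N, time in s.
With the tool pointing down it reaches from about 0.35 to 0.875 m from the base axis. Payload 4.2 kg.
Tool frame: the origin (TCP) lies on the mounting face of the last link; the fingertips stand 182 mm ahead of it and the grasp point (between the pads) lies 164 mm ahead of it (r.tcp_to_grasp is the distance from the TCP to the grasp point, in m); z points along the fingers, y is the line along which they close (so a half turn about z gives the same grasp; the last joint's range is limited). The gripper opens to 87 mm and grips with 3 to 60 N. Pads are 19 mm wide; open, the fingers measure 117 mm over their backs; the gripper's body (75 mm by 190 mm) begins 51 mm behind the grasp point.
Start: joints at [-51.761, 22.042, 0.453, 0, -68.411, -14.817], TCP at [0.248, -0.573, 0.405] pointing down, gripper open.
Joint ranges: [-179.83, 179.83], [-69.29, 118.12], [-61.27, 80.66], [-181.25, 117.63], [-171.15, -9.14], [-177.46, 177.46]. Speed limits (degrees/s): [159.86, 159.86, 180, 180, 180, 180].

INTERFACE

Orientations are given as a 3x3 rotation matrix whose columns are the frame's x, y, z axes.
In Python, from station import sense, eyes, r gives the robot as it stands.
- The arm moves only by the tool jog_arm, never from a script. Its argument "increments" is a list of rows, each a list of 4 numbers: the shift along the tool's x, y, z normalised to -1 to 1, where 1 is 0.02 m, then the turn about the tool's z normalised to -1 to 1, where 1 is 0.08 rad. A call has 1 to 10 rows; each row shifts and turns the commanded pose from where the row before left it, along the tool's axes as they then stand; what a row does not reach is not made up. A row lasts 1/10 s, in which the tool goes at most 50 mm and 8.59 degrees, less where a joint would pass 70% of its speed; a pose out of reach is approached as far as the arm can. A call with a number of a shift or a turn outside -1 to 1 is refused whole. A call with a gripper value outside its range is refused whole. "grip" is the finger opening in mm, from 0 to 87, set as the call begins (left out, the last holds). The fingers move at their own pace and stop on an object; the grip force is fixed at half the most. Time passes only in rows, so rows that do not move let the fingers close. It gives the time, the measured TCP pose, the force, the opening and the grip force at its end, in the units of the state.
- sense(): the state, without advancing time (a new reading comes with each control period).
- eyes.capture(name): name is "scene" or "top" or "wrist"; returns the picture (384x512x3 uint8, blue, green, red); there is no depth.
- eyes.get_calibration(name): a dict with "camera_matrix" (3x3 intrinsics, pixels), "k1" (the pictures are not rectified: a ray, as slopes to the right and down, at radius r is drawn at 1 + k1 r^2 times it, then the intrinsics apply), "R" (3x3) and "t" (3): a world point X has camera coordinates R X + t; the wrist camera has in their place "T_tool_cam" (4x4, takes a point from camera to tool coordinates, whose origin is the TCP and whose axes are the flange's). Camera axes: x right, y down, z forward; pixel columns grow to the right and rows downward; lengths in m; the calibration is good to about 2 mm. A picture is of the moment at which its call begins: read the wrist's pose just before it. get_calibration takes no time and is no camera call.
- r.finish_job(): hands the job in; it is judged then, once.
Trained networks look in the newest picture that a camera, given by its name, has taken for a name from the list of things; names that differ only in an ending like _2 or _b are one class to them, and where a whole thing is asked for, a point or a joint stands for the part that bears it (a point fixed in the world has none). Each returns a list of dicts, best first, with "conf" (0 to 1); they miss things now and then, are a little off and sometimes report something else, mostly with a low value. They report only what shows in the picture. A call takes as long as a camera call.
- eyes.spot_in(camera, name): "centre" ([x, y, z] in m, in world coordinates, good to about 4 mm: the middle of the surface that is visible of it).
- eyes.outline_of(camera, name): "mask" (384x512 bool, what is visible of it).
The state is a dict: "time_s": time; "joints": joint angles; "joint_velocities": joint speeds; "effort": joint torques, N m; "tcp_pos": TCP position; "ee_rot": TCP orientation; "wrist_force": force on the tool from outside, world axes, zero at the start; "moment": the same for the moment, N m; "gripper_width": opening from 0.0 (shut) to 1.0 (fully open); "gripper_force": force on a finger pad.
Only numpy, scipy, OpenCV 4.12 (cv2) and the standard library are available. Lean on these libraries where they do the work, as an engineer would, in place of code of your own. Each camera call takes 0.05 s, during which the arm holds its last target. There are 200 camera calls.

## Working session

There is one attempt and no reset: what is moved stays moved. The work goes in short steps, Python scripts to look and compute and a tool call to move; the robot and the scene stay as the last step left them, time stands still between calls to the robot, and variables do not carry over. Pictures are saved under pics/ and viewed, at most 10 in all, crops included, and the job is handed in when it is done.

Besides the shell and the picture viewer there is one more tool, called as name(argument=value, ...) on one line, values as JSON. jog_arm: Moves the arm, as the interface text tells. Its arguments: {"type":"object","properties":{"increments":{"type":"array"},"grip":{"type":"number"}},"required":["increments"]}

```bash
ls; mkdir -p pics; python3 - <<'E'
from station import sense, eyes, r
import cv2,numpy as np
s=sense(); print(s['time_s'],s['tcp_pos'],np.round(s['ee_rot'],3).tolist(),s['wrist_force'])
for c in ('top','scene'):
    cv2.imwrite(f'pics/{c}0.png',eyes.capture(c))
    for n in ('tank','cover','handle','staple','bolt_knob','tin','screwdriver','wrench','hammer','chainring','hub','oil'):
        try: print(c,n,[(np.round(d['centre'],3).tolist(),round(d['conf'],2)) for d in eyes.spot_in(c,n)[:2]])
        except Exception as e: print(c,n,e)
k=eyes.get_calibration('top');print(k)
print(sense()['time_s'])
E
```

```text
pics
0.0 [ 0.24838141 -0.57329919  0.40365062] [[-0.918, -0.397, -0.001], [-0.397, 0.918, 0.002], [0.0, 0.002, -1.0]] [0.55004758 0.24564048 0.03455711]
top tank [([0.472, -0.223, 0.018], 0.86)]
top cover [([0.502, 0.214, 0.012], 0.9), ([0.516, -0.487, 0.002], 0.71)]
top handle [([0.509, 0.217, 0.015], 0.66), ([0.398, -0.0, 0.023], 0.45)]
top staple [([0.509, 0.219, 0.015], 0.66)]
top bolt_knob []
top tin [([0.63, 0.004, 0.061], 0.76)]
top screwdriver [([0.398, -0.0, 0.022], 0.62)]
top wrench [([0.737, -0.13, 0.006], 0.69)]
top hammer [([0.517, 0.44, 0.028], 0.6)]
top chainring [([0.514, -0.485, 0.006], 0.74), ([0.509, 0.215, 0.016], 0.64)]
top hub [([0.752, 0.232, 0.056], 0.72), ([0.398, -0.001, 0.025], 0.27)]
top oil [([0.77, 0.125, 0.098], 0.81)]
scene tank [([0.444, -0.233, 0.073], 0.87), ([0.519, 0.208, 0.015], 0.22)]
scene cover [([0.519, 0.208, 0.011], 0.73)]
scene handle [([0.52, 0.211, 0.015], 0.95)]
scene staple [([0.763, 0.225, 0.051], 0.17)]
scene bolt_knob [([0.58, -0.269, 0.113], 0.59), ([0.538, 0.437, 0.023], 0.35)]
scene tin [([0.643, -0.009, 0.042], 0.73), ([0.767, 0.23, 0.052], 0.4)]
scene screwdriver [([0.41, -0.01, 0.02], 0.69), ([0.648, -0.014, 0.045], 0.21)]
scene wrench [([0.52, 0.206, 0.012], 0.73), ([0.725, -0.123, 0.006], 0.72)]
scene hammer [([0.541, 0.434, 0.022], 0.58)]
scene chainring [([0.517, -0.49, 0.004], 0.9), ([0.726, -0.125, 0.003], 0.17)]
scene hub [([0.766, 0.224, 0.054], 0.64)]
scene oil [([0.8, 0.121, 0.082], 0.61)]
{'camera_matrix': array([[428.14461069,   0.        , 256.16234967],
       [  0.        , 428.14461069, 190.30497645],
       [  0.        ,   0.        ,   1.        ]]), 'k1': -0.02147284050396045, 'R': array([[ 0.02399973, -0.99965747,  0.01043819],
       [-0.98798683, -0.0253114 , -0.15245114],
       [ 0.15266312, -0.00665401, -0.98825589]]), 't': array([-0.02690958,  0.60309335,  1.4026229 ])}
1.3
```

View pics/top0.png

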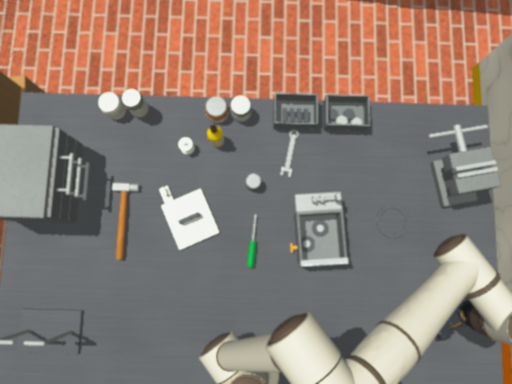

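View pics/scene0.png

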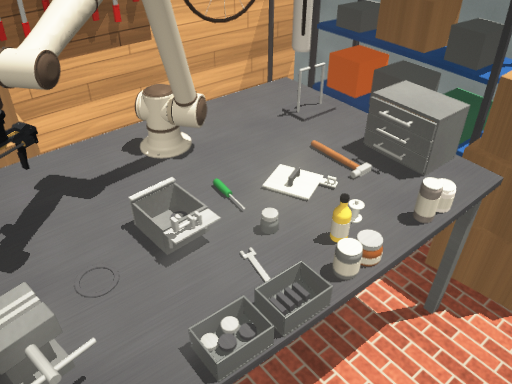

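The top view has the tank at about (325,230), with its lip at the bottom (toward the base) and its shelf and bolt at the top, yaw about +4°. The cover is at (190,218) with its tab up-left, yaw about +20°. The scene view agrees. The tool stays vertical, so I'll grip the handle by its ends: that lets the cover pivot about its own y axis.

```bash
cat > h.py <<'E'
import numpy as np, cv2
from station import sense, eyes, r
def cam(name, s=None):
    k=eyes.get_calibration(name); K=np.array(k['camera_matrix']); k1=k['k1']
    if 'R' in k: return K,k1,np.array(k['R']),np.array(k['t'])
    s=s or sense(); T=np.eye(4); T[:3,:3]=s['ee_rot']; T[:3,3]=s['tcp_pos']
    M=np.linalg.inv(T@np.array(k['T_tool_cam'])); return K,k1,M[:3,:3],M[:3,3]
def proj(c,X):
    K,k1,R,t=c
    return cv2.projectPoints(np.atleast_2d(X).astype(float),cv2.Rodrigues(R)[0],t,K,np.array([k1,0,0,0]))[0][:,0]
def ray(c,uv,z):
    K,k1,R,t=c
    p=cv2.undistortPoints(np.array(uv,float).reshape(-1,1,2),K,np.array([k1,0,0,0]))[:,0]
    d=np.c_[p,np.ones(len(p))]@R; o=-R.T@t
    return o+d*((z-o[2])/d[:,2])[:,None]
def delta(target,yaw_deg=None):
    """target TCP xyz, and tool-y yaw from world y (deg): shifts in tool axes /20mm, turn /0.08rad"""
    s=sense();R=np.array(s['ee_rot']); y=np.degrees(np.arctan2(-R[0,1],R[1,1]))
    out=R.T@(np.array(target)-s['tcp_pos'])/0.02
    print('now',np.round(s['tcp_pos'],4),'yaw',round(y,2),'t',s['time_s'],'shift units',np.round(out,2),
      'turn units', None if yaw_deg is None else round(-np.radians(yaw_deg-y)/0.08,2))
def fit(c,pts,uv,x0):
    from scipy.optimize import least_squares
    pts=np.array(pts,float);uv=np.array(uv,float)
    def W(p):
        a=np.radians(p[2]);C=np.array([[np.cos(a),-np.sin(a),0],[np.sin(a),np.cos(a),0],[0,0,1]]);return pts@C.T+[p[0],p[1],0]
    q=least_squares(lambda p:(proj(c,W(p))-uv).ravel(),x0,loss='soft_l1',x_scale=[.01,.01,1])
    print('fit',np.round(q.x,4),'resid px',np.round((proj(c,W(q.x))-uv),1).tolist());return q.x
E
python3 - <<'E'
from h import *
print(np.round(eyes.get_calibration('wrist')['T_tool_cam'],4), eyes.get_calibration('wrist')['camera_matrix'])
c=cam('top')
print('tank lip ends',ray(c,[(300,267),(348,264)],.104),'rim right',ray(c,[(342,193)],.084))
print('cover corners',ray(c,[(162,205),(203,190),(218,234),(180,248)],.013), ray(c,[(165,187)],.013))
delta([.47,-.225,.45],4)
E
```

```text
[[-0.000e+00 -9.633e-01 -2.686e-01  7.320e-02]
 [ 1.000e+00  2.000e-04 -7.000e-04  2.000e-04]
 [ 7.000e-04 -2.686e-01  9.633e-01  1.790e-02]
 [ 0.000e+00  0.000e+00  0.000e+00  1.000e+00]] [[316.5419251    0.         254.97247907]
 [  0.         316.5419251  186.73963849]
 [  0.           0.           1.        ]]
tank lip ends [[ 0.35253338 -0.15625175  0.104     ]
 [ 0.36537161 -0.30886028  0.104     ]] rim right [[ 0.59602212 -0.29527646  0.084     ]]
cover corners [[0.54928908 0.31050388 0.013     ]
 [0.60508825 0.17176326 0.013     ]
 [0.45478086 0.11422847 0.013     ]
 [0.40427216 0.24120746 0.013     ]] [[0.61222383 0.30371899 0.013     ]]
now [ 0.2484 -0.5735  0.4048] yaw 23.42 t 1.3 shift units [-17.09  11.59  -2.26] turn units 4.24
```

jog_arm(increments=[[-1, 0.55, 0, 0], [-1, 0.55, 0, 0], [-1, 0.55, 0, 0], [-1, 0.55, 0, 0], [-1, 0.55, 0, 0], [-1, 0.55, 0, 0], [-1, 0.55, 0, 0], [-1, 0.55, 0, 0], [-1, 0.55, 0, 0], [-1, 0.55, 0, 0]], grip=87)

```text
time_s: 2.3
tcp_pos: [0.3887, -0.3923, 0.4049]
ee_rot: [[-0.918, -0.398, 0.0], [-0.398, 0.918, -0.0], [-0.0, -0.0, -1.0]]
wrist_force: [0.5, 0.0, 0.2]
gripper_width: 1.001
gripper_force: 0.0
```

jog_arm(increments=[[-1, 0.55, 0, 0], [-1, 0.55, 0, 0], [-1, 0.55, 0, 0], [-1, 0.55, 0, 0], [-1, 0.55, 0, 0], [-1, 0.55, 0, 0.84], [-1, 0.55, 0, 0.85], [-1, 0.55, 0, 0.85], [-1, 0.55, 0, 0.85], [-0.4, 0.1, 0, 0.85]])

```text
time_s: 3.3
tcp_pos: [0.5298, -0.2324, 0.4048]
ee_rot: [[-0.998, -0.069, 0.001], [-0.069, 0.998, -0.0], [-0.001, -0.0, -1.0]]
wrist_force: [0.9, 0.5, -0.4]
gripper_width: 0.999
gripper_force: 0.0
```

```bash
python3 - <<'E'
from h import *
import pickle
s=sense(); im=eyes.capture('wrist'); pickle.dump((s,im),open('w1.pkl','wb'))
cv2.imwrite('pics/w1.png',cv2.resize(im,(800,600),interpolation=cv2.INTER_CUBIC))
for n in ('tank','bolt_knob'): print(n,[(np.round(d['centre'],3).tolist(),round(d['conf'],2)) for d in eyes.spot_in('wrist',n)[:2]])
delta([.52,-.225,.42],4)
E
```

```text
tank [([0.478, -0.222, 0.04], 0.6)]
bolt_knob [([0.572, -0.261, 0.11], 0.61)]
now [ 0.5288 -0.2335  0.4046] yaw 4.11 t 3.45 shift units [ 0.41  0.46 -0.77] turn units 0.02
```

View pics/w1.png

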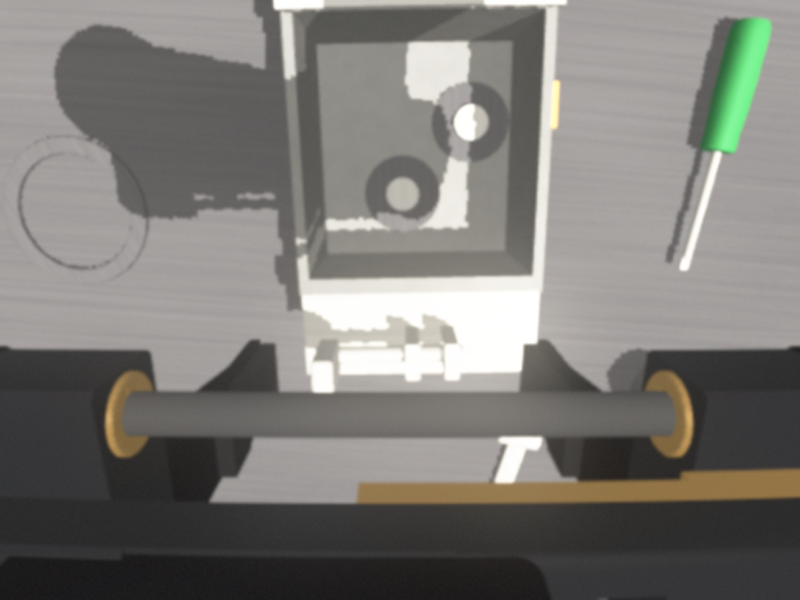

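The wrist view shows the whole tank: its +x rim edge is at row 291 (columns 302–542), the mouth is inside it, the bolt and shelf are below at rows 320–375, and the drawn knob is at (323,370). I'll refine the pose by aligning the model edges to the image gradient.

```bash
cat >> h.py <<'E'
def W(p,pts):
    a=np.radians(p[2]);C=np.array([[np.cos(a),-np.sin(a),0],[np.sin(a),np.cos(a),0],[0,0,1]]);return np.asarray(pts)@C.T+[p[0],p[1],0]
def seg(a,b,n=60): return np.linspace(a,b,n)
def rect(x0,x1,y0,y1,z): 
    q=[(x0,y0,z),(x1,y0,z),(x1,y1,z),(x0,y1,z)]; return [seg(q[i],q[(i+1)%4]) for i in range(4)]
def align(c,im,segs,x0,box=(.02,.02,4),skiprow=215):
    from scipy.optimize import minimize, differential_evolution
    g=cv2.cvtColor(im,cv2.COLOR_BGR2GRAY).astype(np.float32)
    gx=cv2.Sobel(g,cv2.CV_32F,1,0);gy=cv2.Sobel(g,cv2.CV_32F,0,1)
    P=np.concatenate(segs)/1000.
    def cost(p,sig):
        uv=proj(c,W(p,P)); uv2=proj(c,W(p,P+0)) 
        n=np.gradient(uv,axis=0); n=np.c_[-n[:,1],n[:,0]]; n/=np.linalg.norm(n,axis=1)[:,None]+1e-9
        m=uv.astype(np.float32).reshape(-1,1,2)
        a=cv2.remap(GX[sig],m,None,cv2.INTER_LINEAR)[:,0];b=cv2.remap(GY[sig],m,None,cv2.INTER_LINEAR)[:,0]
        v=np.minimum(np.abs(a*n[:,0]+b*n[:,1]),150); v[uv[:,1]>skiprow]=0
        return -v.mean()
    GX={s:cv2.GaussianBlur(gx,(0,0),s) for s in (2,.7)};GY={s:cv2.GaussianBlur(gy,(0,0),s) for s in (2,.7)}
    b=[(x0[i]-box[i],x0[i]+box[i]) for i in range(3)]
    q=differential_evolution(cost,b,args=(2,),seed=1,maxiter=60,popsize=12)
    q=minimize(cost,q.x,args=(.7,),method='Nelder-Mead',options=dict(initial_simplex=q.x+np.array([[0,0,0],[.002,0,0],[0,.002,0],[0,0,.5]])))
    print('align',np.round(q.x,4),'score',round(-q.fun,1)); return q.x
def overlay(c,im,segs,p,f,crop=None,k=1.5625):
    o=cv2.resize(im,None,fx=k,fy=k,interpolation=cv2.INTER_CUBIC)
    for s in segs:
        uv=np.round((proj(c,W(p,s/1000.))+.5)*k-.5).astype(int); cv2.polylines(o,[uv.reshape(-1,1,2)],False,(0,0,255),1)
    if crop: o=o[crop[1]:crop[3],crop[0]:crop[2]]
    cv2.imwrite(f,o)
TANK=rect(-85,85,-75,75,90)[:3:2]+[seg((85,-75,90),(85,75,90))]+[seg((75,-69,90),(75,69,90)),seg((-73,-69,90),(75,-69,90)),seg((-73,69,90),(75,69,90))]+[seg((141,-75,84),(141,75,84)),seg((-73,-75,104),(-73,75,104))]
COVER=rect(-83,81,-73,73,13)[:1]+rect(-83,81,-73,73,13)[2:]+[seg((81,-73,13),(81,28,13)),seg((81,28,13),(137,28,13)),seg((137,28,13),(137,58,13)),seg((137,58,13),(81,58,13)),seg((81,58,13),(81,73,13))]+rect(-7,7,-37,37,46)
E
python3 - <<'E'
from h import *
import pickle
s,im=pickle.load(open('w1.pkl','rb')); c=cam('wrist',s)
p=align(c,im,TANK,[.47,-.225,4],skiprow=240)
overlay(c,im,TANK,p,'pics/w1o.png',crop=(200,0,620,420),k=1.5625)
# top-image alignment of cover and tank
t=cv2.imread('pics/top0.png');ct=cam('top')
pt=align(ct,t,TANK,[.47,-.225,4],skiprow=400)
pc=align(ct,t,COVER,[.505,.21,20],box=(.02,.02,8),skiprow=400)
overlay(ct,t,COVER,pc,'pics/t_o.png',crop=(420,500,720,800),k=3)
E
python3 -c "
import cv2,numpy as np
a=cv2.imread('pics/w1o.png');b=cv2.imread('pics/t_o.png');b=cv2.resize(b,(370,370))
o=np.zeros((420,790,3),np.uint8);o[:a.shape[0],:a.shape[1]]=a;o[:370,420:]=b;cv2.imwrite('pics/both.png',o)"
```

```text
align [ 0.4549 -0.2252  4.796 ] score 111.1
align [ 0.4538 -0.2308  4.9667] score 116.8
align [ 0.504   0.2131 24.9516] score 144.5
```

View pics/both.png

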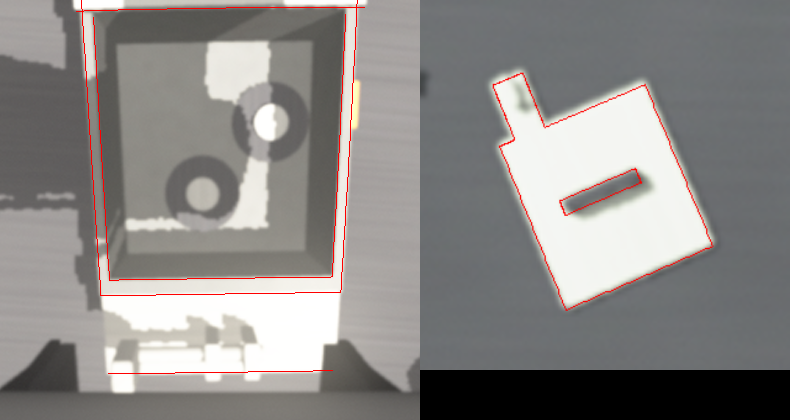

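The overlays fit. The tank is at (0.455,−0.225) with yaw 4.8°, and the cover is at (0.504,0.213) with yaw 25°. Next I'll move to the same relative view over the cover, so the wrist calibration bias cancels.

jog_arm(increments=[[-0.15, 1, 0, 0], [-0.15, 1, 0, 0], [-0.15, 1, 0, 0], [-0.15, 1, 0, 0], [-0.15, 1, 0, 0], [-0.15, 1, 0.1, 0], [-0.15, 1, 0.1, 0], [-0.15, 1, 0.2, 0], [-0.15, 1, 0.2, 0], [-0.15, 1, 0.2, 0]])

```text
time_s: 4.45
tcp_pos: [0.544, -0.0321, 0.3888]
ee_rot: [[-0.998, -0.07, 0.0], [-0.07, 0.998, 0.0], [-0.0, 0.0, -1.0]]
wrist_force: [0.1, -0.6, 0.7]
gripper_width: 0.998
gripper_force: 0.0
```

jog_arm(increments=[[-0.15, 1, 0.25, 0], [-0.15, 1, 0.25, 0], [-0.15, 1, 0.25, 0], [-0.15, 1, 0.25, 0], [-0.15, 1, 0.25, 0], [-0.15, 1, 0.25, 0], [-0.15, 1, 0.25, 0], [-0.15, 1, 0.25, 0], [-0.15, 1, 0.25, -0.8], [0, 1, 0.25, -0.9]])

```text
time_s: 5.45
tcp_pos: [0.5564, 0.169, 0.3387]
ee_rot: [[-0.978, -0.207, 0.0], [-0.207, 0.978, 0.0], [-0.0, -0.0, -1.0]]
wrist_force: [-0.3, 0.6, 0.4]
gripper_width: 0.999
gripper_force: 0.0
```

jog_arm(increments=[[-0.3, 0.9, 0.25, -0.9], [-0.4, 0.9, 0.25, -0.9], [-0.5, 0.8, 0.25, -0.91], [0, 0, 0, 0]])

```text
time_s: 5.85
tcp_pos: [0.5653, 0.2268, 0.323]
ee_rot: [[-0.911, -0.413, -0.001], [-0.413, 0.911, -0.0], [0.001, -0.0, -1.0]]
wrist_force: [-0.2, -0.8, -0.5]
gripper_width: 1.003
gripper_force: 0.0
```

```bash
python3 - <<'E'
from h import *
import pickle
s=sense(); im=eyes.capture('wrist'); pickle.dump((s,im),open('w2.pkl','wb'))
c=cam('wrist',s)
p=align(c,im,COVER,[.504,.213,25],skiprow=235)
overlay(c,im,COVER,p,'pics/w2o.png')
a=np.radians(p[2])
delta([p[0],p[1],.038+.164],p[2])
E
```

```text
align [ 0.506   0.2134 25.3154] score 120.2
now [0.5651 0.2259 0.3233] yaw 24.24 t 5.9 shift units [2.95 0.65 6.07] turn units -0.23
```

View pics/w2o.png

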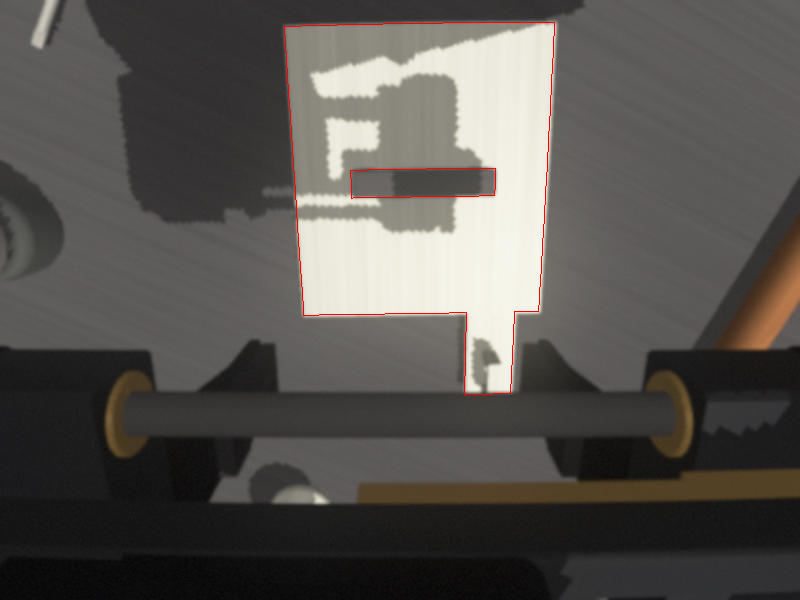

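The overlay is exact, with the handle at (423,183). I'll centre over it, descend to bar height and close along the bar's length.

jog_arm(increments=[[1, 0.22, 0, -0.23], [1, 0.22, 0, 0], [0.95, 0.21, 0, 0], [0, 0, 1, 0], [0, 0, 1, 0], [0, 0, 1, 0], [0, 0, 0.5, 0], [0, 0, 0, 0]])

```text
time_s: 6.7
tcp_pos: [0.5059, 0.2118, 0.2528]
ee_rot: [[-0.905, -0.426, -0.002], [-0.426, 0.905, -0.002], [0.003, -0.001, -1.0]]
wrist_force: [-0.5, 0.8, 0.7]
gripper_width: 0.999
gripper_force: 0.0
```

```bash
python3 - <<'E'
from h import *
import pickle
s=sense(); im=eyes.capture('wrist'); pickle.dump((s,im),open('w3.pkl','wb'))
c=cam('wrist',s)
H=rect(-7,7,-37,37,46)
p=[.506,.2134,25.32]
overlay(c,im,COVER,p,'pics/w3o.png')
delta([p[0],p[1],.038+.164],p[2])
# tank comparison in top view
t=cv2.imread('pics/top0.png');ct=cam('top')
a=t.copy()
overlay(ct,t,TANK,[.4549,-.2252,4.8],'pics/ta.png',crop=(1110,720,1450,1120),k=4)
overlay(ct,t,TANK,[.4538,-.2308,4.97],'pics/tb.png',crop=(1110,720,1450,1120),k=4)
w=cv2.imread('pics/w3o.png')
o=np.hstack([cv2.imread('pics/ta.png'),cv2.imread('pics/tb.png')]);cv2.imwrite('pics/tab.png',o)
E
```

```text
now [0.5063 0.2122 0.2538] yaw 25.22 t 6.75 shift units [-0.01  0.06  2.59] turn units -0.02
```

View pics/tab.png

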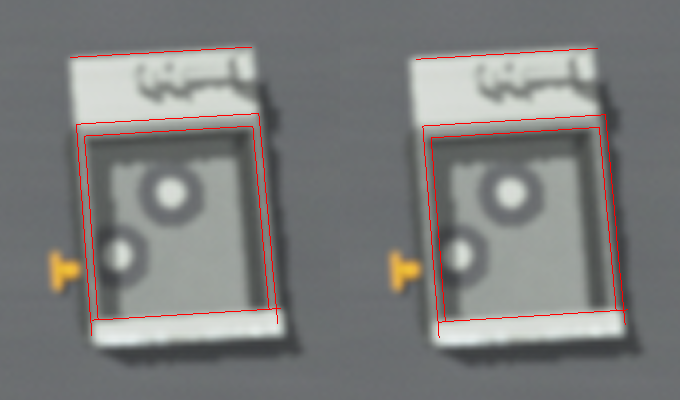

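View pics/w3o.png

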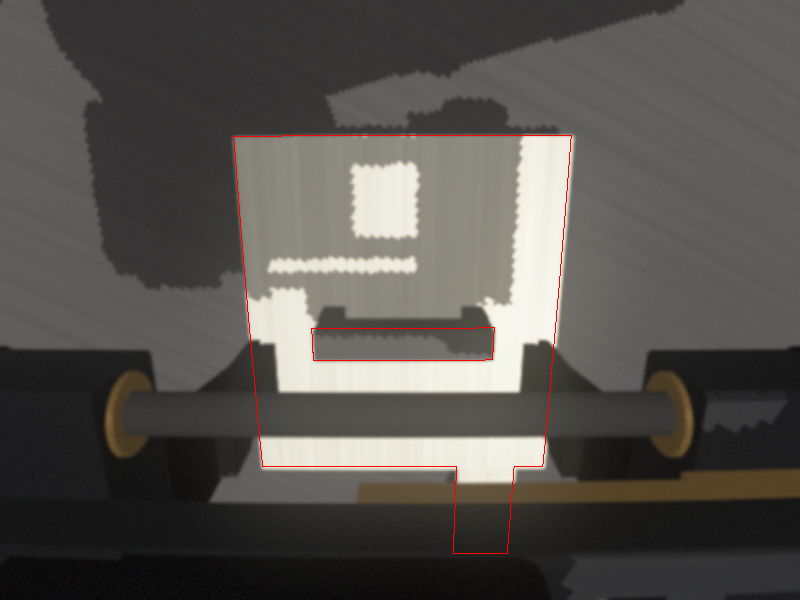

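The wrist-derived tank pose is the better fit in the top view: the left panel's shelf edges coincide. The handle bar, at (403,344) in the wrist view, is centred between the fingers. Now I'll descend and grip.

jog_arm(increments=[[0, 0.06, 0.8, 0], [0, 0, 0.8, 0], [0, 0, 0.6, 0], [0, 0, 0.37, 0], [0, 0, 0, 0]])

```text
time_s: 7.25
tcp_pos: [0.5057, 0.2138, 0.2018]
ee_rot: [[-0.904, -0.427, -0.001], [-0.427, 0.904, -0.001], [0.001, -0.0, -1.0]]
wrist_force: [-0.1, -0.3, 0.5]
gripper_width: 0.999
gripper_force: 0.0
```

jog_arm(increments=[[0, 0, 0, 0], [0, 0, 0, 0], [0, 0, 0, 0], [0, 0, 0, 0], [0, 0, 0, 0], [0, 0, 0, 0]], grip=60)

```text
time_s: 7.85
tcp_pos: [0.506, 0.2141, 0.2031]
ee_rot: [[-0.904, -0.427, 0.001], [-0.427, 0.904, 0.001], [-0.001, 0.0, -1.0]]
wrist_force: [-1.3, -0.4, 4.9]
gripper_width: 0.846
gripper_force: 30.0
```

jog_arm(increments=[[0, 0, -0.3, 0], [0, 0, -0.7, 0], [0, 0, -1, 0], [0, 0, -1, 0], [0, 0, -1, 0], [0, 0, -1, 0], [0, 0, -1, 0], [0, 0, -1, 0], [0, 0, -0.9, 0], [0, 0, 0, 0]])

```text
time_s: 8.85
tcp_pos: [0.5057, 0.214, 0.3616]
ee_rot: [[-0.904, -0.427, 0.002], [-0.427, 0.904, 0.002], [-0.003, 0.001, -1.0]]
wrist_force: [0.9, 0.9, -5.3]
gripper_width: 0.849
gripper_force: 30.0
```

```bash
python3 - <<'E'
from h import *
import pickle
s=sense(); im=eyes.capture('wrist'); pickle.dump((s,im),open('w4.pkl','wb'))
cv2.imwrite('pics/w4.png',cv2.resize(im,(800,600)))
print(s['wrist_force'],s['moment'])
delta([.467,-.224,.36],4.8)
E
```

```text
[ 0.86429548  0.88228    -5.26220253] [ 0.09661052 -0.03301344 -0.07752941]
now [0.5052 0.2138 0.3599] yaw 25.23 t 8.9 shift units [ 11.06 -18.99  -0.02] turn units 4.46
```

View pics/w4.png

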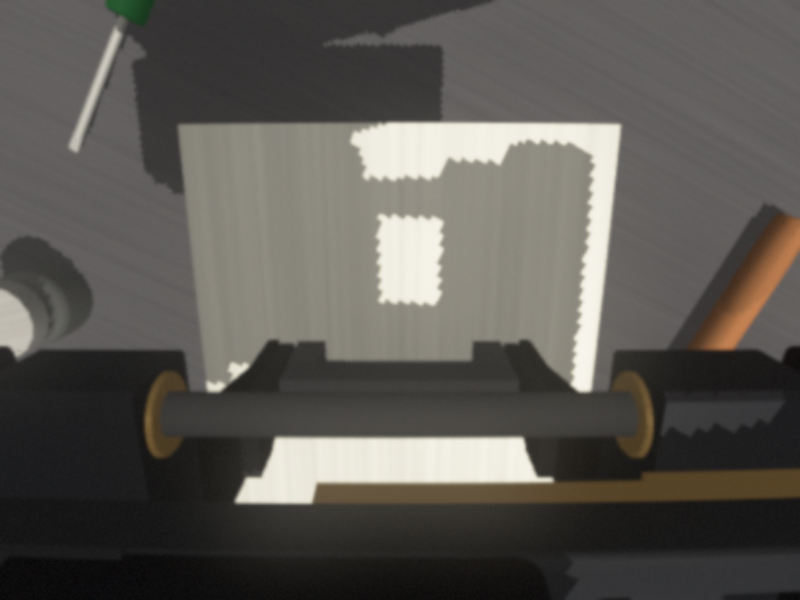

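jog_arm(increments=[[0.3, -0.5, 0, 0], [0.58, -1, 0, 0], [0.58, -1, 0, 0], [0.58, -1, 0, 0], [0.58, -1, 0, 0], [0.58, -1, 0, 0], [0.58, -1, 0, 0], [0.58, -1, 0, 0], [0.58, -1, 0, 0], [0.58, -1, 0, 0]])

```text
time_s: 9.9
tcp_pos: [0.4857, -0.0066, 0.3584]
ee_rot: [[-0.905, -0.426, -0.004], [-0.426, 0.905, -0.001], [0.004, 0.001, -1.0]]
wrist_force: [0.5, -0.2, -5.7]
gripper_width: 0.849
gripper_force: 30.0
```

jog_arm(increments=[[0.58, -1, 0, 0], [0.58, -1, 0, 0], [0.58, -1, 0, 0], [0.58, -1, 0, 0], [0.58, -1, 0, 0], [0.58, -1, 0, 0], [0.58, -1, 0, 0], [0.58, -1, 0, 0], [0.58, -1, 0, 0], [0.3, -0.5, 0, 0]])

```text
time_s: 10.9
tcp_pos: [0.4668, -0.2256, 0.3584]
ee_rot: [[-0.905, -0.425, -0.004], [-0.425, 0.905, 0.001], [0.003, 0.003, -1.0]]
wrist_force: [-0.2, 0.7, -5.5]
gripper_width: 0.846
gripper_force: 30.0
```

jog_arm(increments=[[0, 0, 0, 0.8], [0, 0, 0, 0.9], [0, 0, 0, 0.9], [0, 0, 0, 0.9], [0, 0, 0, 0.9], [0, 0, 0, 0]])

```text
time_s: 11.5
tcp_pos: [0.4674, -0.2238, 0.359]
ee_rot: [[-0.996, -0.089, -0.003], [-0.089, 0.996, 0.001], [0.003, 0.001, -1.0]]
wrist_force: [0.2, -0.4, -5.8]
gripper_width: 0.85
gripper_force: 30.0
```

```bash
python3 - <<'E'
from h import *
import pickle
from scipy.optimize import least_squares
s=sense(); im=eyes.capture('wrist'); pickle.dump((s,im),open('w5.pkl','wb'))
cv2.imwrite('pics/w5.png',cv2.resize(im,(800,600)))
k=eyes.get_calibration('wrist');M=np.linalg.inv(np.array(k['T_tool_cam']));c=(np.array(k['camera_matrix']),k['k1'],M[:3,:3],M[:3,3])
for tilt in (-3,-2,-1,0,1,2,3):  # + = plain edge down
    a=np.radians(tilt); P=np.array([[.083,-.073,.025],[.083,.073,.025]])
    Q=np.c_[P[:,0]*np.cos(a)-P[:,2]*np.sin(a),P[:,1],.164+P[:,0]*np.sin(a)+P[:,2]*np.cos(a)]
    print(tilt,np.round(proj(c,Q)*1.5625,1).tolist())
delta([.467,-.224,.36],4.8)
E
```

```text
-3 [[172.5, 120.9], [623.8, 120.8]]
-2 [[174.6, 122.3], [621.7, 122.3]]
-1 [[176.6, 123.9], [619.6, 123.8]]
0 [[178.6, 125.4], [617.6, 125.4]]
1 [[180.6, 127.1], [615.7, 127.0]]
2 [[182.5, 128.7], [613.7, 128.7]]
3 [[184.4, 130.5], [611.8, 130.4]]
now [ 0.4676 -0.2239  0.3592] yaw 5.16 t 11.55 shift units [ 0.03 -0.   -0.04] turn units 0.08
```

View pics/w5.png

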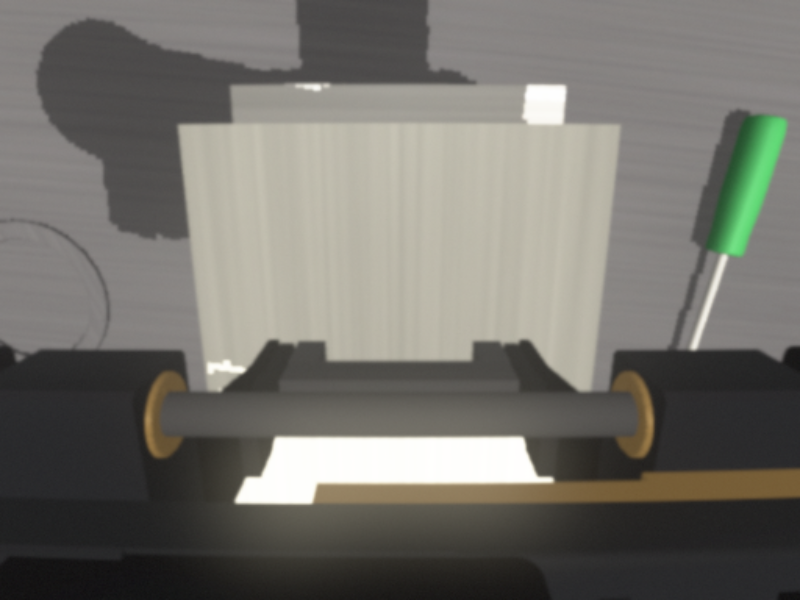

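The cover hangs level: its plain edge is at row 124, columns 179–620. The lip's outer edge, at row 85 and columns 231–566, is parallel to it and centred with it. I'll lower until the +x rib lands on the +x rim, then a bit more so the plain edge tips down.

jog_arm(increments=[[0, 0, 0.5, 0.04], [0, 0, 1, 0], [0, 0, 0.9, 0], [0, 0, 0.5, 0], [0, 0, 0.2, 0], [0, 0, 0, 0]])

```text
time_s: 12.15
tcp_pos: [0.4682, -0.224, 0.2979]
ee_rot: [[-0.996, -0.086, -0.001], [-0.086, 0.996, -0.0], [0.001, 0.0, -1.0]]
wrist_force: [-0.1, 0.3, -5.2]
gripper_width: 0.848
gripper_force: 30.0
```

jog_arm(increments=[[0, 0, 0.1, 0], [0, 0, 0.1, 0], [0, 0, 0, 0], [0, 0, 0, 0]])

```text
time_s: 12.55
tcp_pos: [0.4682, -0.224, 0.2947]
ee_rot: [[-0.996, -0.086, 0.001], [-0.086, 0.996, -0.0], [-0.001, -0.0, -1.0]]
wrist_force: [0.1, -0.1, -5.5]
gripper_width: 0.85
gripper_force: 30.0
```

jog_arm(increments=[[0, 0, 0.1, 0], [0, 0, 0, 0], [0, 0, 0, 0]])

```text
time_s: 12.85
tcp_pos: [0.4683, -0.224, 0.2928]
ee_rot: [[-0.996, -0.086, 0.001], [-0.086, 0.996, -0.0], [-0.001, -0.0, -1.0]]
wrist_force: [-0.0, -0.5, -3.2]
gripper_width: 0.847
gripper_force: 30.0
```

jog_arm(increments=[[0, 0, 0.1, 0], [0, 0, 0, 0], [0, 0, 0, 0]])

```text
time_s: 13.15
tcp_pos: [0.4678, -0.2241, 0.2907]
ee_rot: [[-0.996, -0.086, -0.001], [-0.086, 0.996, -0.0], [0.001, -0.0, -1.0]]
wrist_force: [-4.5, -0.4, 2.1]
gripper_width: 0.846
gripper_force: 30.0
```

jog_arm(increments=[[0, 0, 0.1, 0], [0, 0, 0, 0], [0, 0, 0, 0]])

```text
time_s: 13.45
tcp_pos: [0.4677, -0.2241, 0.2894]
ee_rot: [[-0.996, -0.086, -0.001], [-0.086, 0.996, -0.0], [0.001, -0.0, -1.0]]
wrist_force: [-6.2, 0.6, 6.9]
gripper_width: 0.845
gripper_force: 30.0
```

```bash
cat > look.py <<'E'
from h import *
s=sense(); im=eyes.capture('wrist')
k=eyes.get_calibration('wrist');M=np.linalg.inv(np.array(k['T_tool_cam']));c=(np.array(k['camera_matrix']),k['k1'],M[:3,:3],M[:3,3])
g=cv2.cvtColor(im,cv2.COLOR_BGR2GRAY).astype(float)
cv2.imwrite('pics/last.png',cv2.resize(im,(800,600)))
for a,b in((140,200),(200,260),(260,320),(320,370)):
    p=np.gradient(g[50:130,a:b].mean(1)); i=np.argsort(-abs(p))[:6]; print((a,b),sorted((int(j)+50,round(p[j])) for j in i))
for tilt in (-2,0,2,4):
    a=np.radians(tilt); P=np.array([[.083,-.073,.025],[.083,.073,.025]])
    Q=np.c_[P[:,0]*np.cos(a)-P[:,2]*np.sin(a),P[:,1],.164+P[:,0]*np.sin(a)+P[:,2]*np.cos(a)]
    print(tilt,np.round(proj(c,Q),1).tolist())
delta([.467,-.224,.2895],5)
E
python3 look.py
```

```text
(140, 200) [(71, -18), (72, -22), (73, -15), (80, 22), (81, 29), (82, 22)]
(200, 260) [(70, -21), (71, -30), (72, -28), (79, 18), (80, 25), (81, 26)]
(260, 320) [(71, -22), (72, -24), (79, 19), (80, 26), (81, 27), (82, 17)]
(320, 370) [(71, -17), (72, -23), (73, -17), (80, 23), (81, 33), (82, 25)]
-2 [[111.7, 78.3], [397.9, 78.3]]
0 [[114.3, 80.3], [395.3, 80.3]]
2 [[116.8, 82.4], [392.8, 82.4]]
4 [[119.2, 84.6], [390.4, 84.6]]
now [ 0.4677 -0.2241  0.2894] yaw 4.91 t 13.5 shift units [ 0.03  0.01 -0.01] turn units -0.02
```

```bash
python3 - <<'E'
import pickle,cv2,numpy as np
for f in ('w4','w5'):
    s,im=pickle.load(open(f+'.pkl','rb'))
    g=cv2.cvtColor(im,cv2.COLOR_BGR2GRAY).astype(float)
    for a,b in((150,190),(200,260),(260,320),(320,360)):
        p=np.gradient(g[72:90,a:b].mean(1)); i=np.argmax(abs(p)); print(f,a,i+72,np.round(p[i-2:i+3]))
E
cp pics/last.png pics/w6.png
```

```text
w4 150 78 [ 3. 14. 28. 24. 10.]
w4 200 78 [ 8. 26. 37. 27. 12.]
w4 260 78 [13. 40. 56. 34.  8.]
w4 320 78 [ 5. 28. 53. 39. 11.]
w5 150 79 [4. 9. 9. 4. 1.]
w5 200 78 [ 1.  5. 10.  9.  3.]
w5 260 78 [ 1.  6. 11. 10.  4.]
w5 320 80 [-2. -8. -8. -2. -0.]
```

View pics/w6.png

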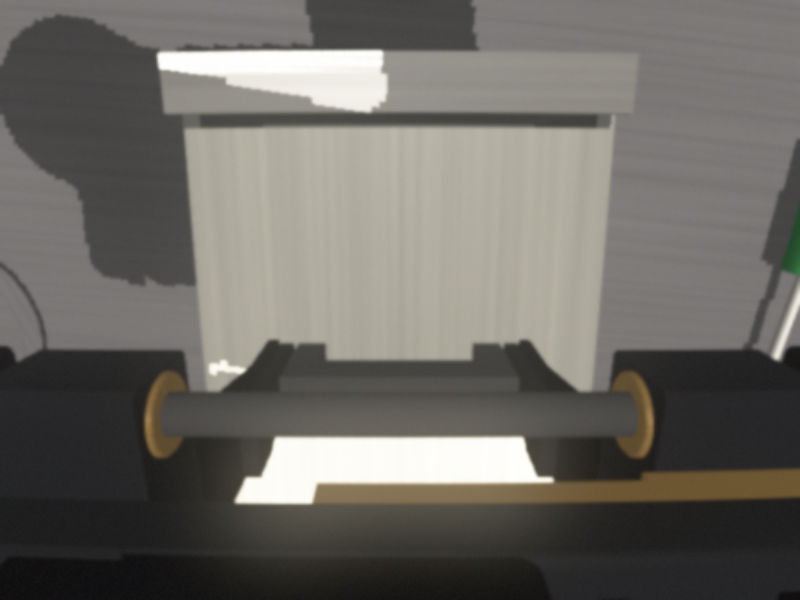

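The cover is tipped nose-down by about 2°. Its plain edge at row 127 is just inside the lip edge at row 113, and both are centred near column 399. Now I'll slide it under the lip along tool +x.

jog_arm(increments=[[0.1, 0, 0, 0], [0.1, 0, 0, 0], [0.1, 0, 0, 0], [0, 0, 0, 0]])

```text
time_s: 13.9
tcp_pos: [0.4636, -0.2246, 0.2894]
ee_rot: [[-0.996, -0.086, 0.006], [-0.086, 0.996, -0.001], [-0.006, -0.002, -1.0]]
wrist_force: [5.8, 0.7, 3.1]
gripper_width: 0.848
gripper_force: 30.0
```

jog_arm(increments=[[0.1, 0, 0, 0], [0.1, 0, 0, 0], [0, 0, 0, 0]])

```text
time_s: 14.2
tcp_pos: [0.4598, -0.2249, 0.2893]
ee_rot: [[-0.996, -0.086, 0.006], [-0.086, 0.996, -0.001], [-0.006, -0.002, -1.0]]
wrist_force: [6.0, 0.5, 1.8]
gripper_width: 0.848
gripper_force: 30.0
```

```bash
python3 look.py
```

```text
(140, 200) [(55, -11), (56, -11), (57, -11), (58, -11), (85, 11), (86, 13)]
(200, 260) [(60, -10), (65, -9), (66, -11), (67, -10), (85, 13), (86, 12)]
(260, 320) [(57, -1), (71, 1), (84, 5), (85, 13), (86, 12), (87, 5)]
(320, 370) [(57, -2), (84, 2), (85, 10), (86, 14), (87, 8), (88, 2)]
-2 [[111.7, 78.3], [397.9, 78.2]]
0 [[114.3, 80.2], [395.3, 80.2]]
2 [[116.8, 82.4], [392.8, 82.3]]
4 [[119.2, 84.6], [390.4, 84.6]]
now [ 0.4598 -0.2249  0.2893] yaw 4.93 t 14.25 shift units [-0.36  0.02 -0.01] turn units -0.01
```

jog_arm(increments=[[0.1, 0, 0, 0], [0.05, 0, 0, 0], [0, 0, 0, 0]])

```text
time_s: 14.55
tcp_pos: [0.4566, -0.2252, 0.2893]
ee_rot: [[-0.996, -0.086, 0.005], [-0.086, 0.996, -0.001], [-0.005, -0.002, -1.0]]
wrist_force: [4.7, 0.3, 3.7]
gripper_width: 0.844
gripper_force: 30.0
```

jog_arm(increments=[[0.1, 0, 0, 0], [0, 0, 0, 0], [0, 0, 0, 0]])

```text
time_s: 14.85
tcp_pos: [0.4524, -0.2252, 0.2874]
ee_rot: [[-0.996, -0.086, -0.004], [-0.086, 0.996, 0.0], [0.004, 0.001, -1.0]]
wrist_force: [2.1, 0.4, -0.5]
gripper_width: 0.851
gripper_force: 30.0
```

jog_arm(increments=[[0, 0, 0.1, 0], [0, 0, 0, 0], [0, 0, 0, 0]])

```text
time_s: 15.15
tcp_pos: [0.4526, -0.2252, 0.2856]
ee_rot: [[-0.996, -0.085, -0.003], [-0.085, 0.996, 0.001], [0.002, 0.001, -1.0]]
wrist_force: [1.1, -0.2, -3.7]
gripper_width: 0.848
gripper_force: 30.0
```

jog_arm(increments=[[0, 0, 0.1, 0], [0, 0, 0, 0], [0, 0, 0, 0]])

```text
time_s: 15.45
tcp_pos: [0.4527, -0.2251, 0.285]
ee_rot: [[-0.996, -0.085, -0.002], [-0.085, 0.996, 0.0], [0.002, 0.0, -1.0]]
wrist_force: [-0.7, 2.3, 5.8]
gripper_width: 0.846
gripper_force: 30.0
```

```bash
python3 look.py; python3 - <<'E'
from h import *
im=eyes.capture('scene');cv2.imwrite('pics/sc.png',cv2.resize(im[150:270,100:260],(800,600),interpolation=cv2.INTER_CUBIC))
E
```

```text
(140, 200) [(63, 22), (64, 29), (65, 21), (66, 8), (102, 8), (103, 10)]
(200, 260) [(62, 26), (63, 59), (64, 51), (65, 16), (71, -13), (72, -12)]
(260, 320) [(63, 19), (64, 26), (65, 18), (66, 7), (102, 10), (103, 9)]
(320, 370) [(64, 8), (65, 8), (66, 4), (102, 9), (103, 11), (104, 7)]
-2 [[111.7, 78.3], [397.9, 78.3]]
0 [[114.3, 80.3], [395.3, 80.3]]
2 [[116.8, 82.4], [392.8, 82.4]]
4 [[119.2, 84.6], [390.4, 84.6]]
now [ 0.4527 -0.2251  0.285 ] yaw 4.9 t 15.5 shift units [-0.72 -0.   -0.22] turn units -0.02
```

View pics/sc.png

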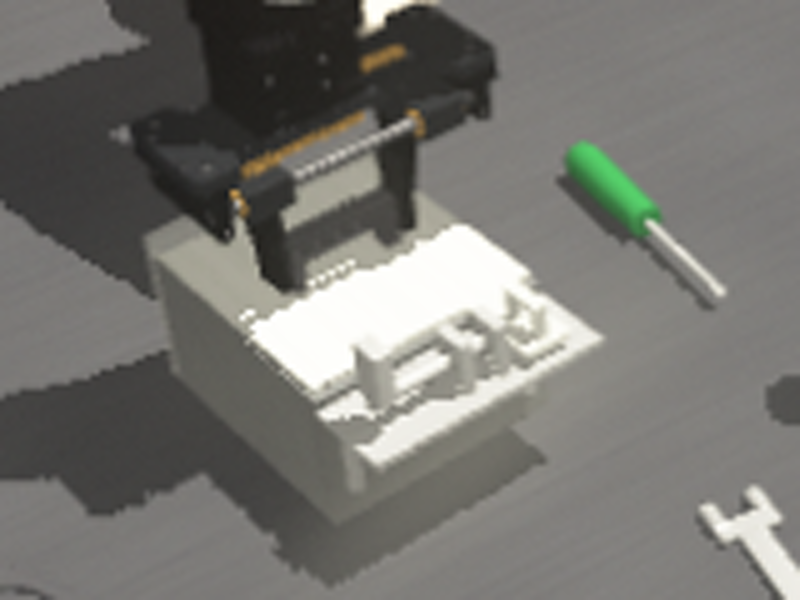

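The scene view shows the cover flat in the rim with its staple over the shelf beside the bolt tip. I'll press slightly, release and back off upward.

jog_arm(increments=[[0, 0, 0.05, 0], [0, 0, 0, 0], [0, 0, 0, 0]])

```text
time_s: 15.85
tcp_pos: [0.4527, -0.2251, 0.285]
ee_rot: [[-0.996, -0.085, -0.001], [-0.085, 0.996, 0.0], [0.001, 0.0, -1.0]]
wrist_force: [-3.1, 4.3, 11.5]
gripper_width: 0.843
gripper_force: 30.0
```

jog_arm(increments=[[0, 0, 0, 0], [0, 0, 0, 0], [0, 0, 0, 0], [0, 0, 0, 0], [0, 0, -0.3, 0], [0, 0, -0.7, 0], [0, 0, -1, 0], [0, 0, -1, 0], [0, 0, -0.5, 0], [0, 0, 0, 0]], grip=87)

```text
time_s: 16.85
tcp_pos: [0.4535, -0.2253, 0.3549]
ee_rot: [[-0.996, -0.086, 0.003], [-0.086, 0.996, -0.001], [-0.003, -0.001, -1.0]]
wrist_force: [-0.7, 0.5, -0.4]
gripper_width: 1.003
gripper_force: 0.0
```

```bash
python3 - <<'E'
from h import *
import pickle
s=sense(); im=eyes.capture('wrist'); pickle.dump((s,im),open('w7.pkl','wb'))
c=cam('wrist',s)
T=[.4549,-.2252,4.8]
Hn=[x+[0,0,82] for x in rect(-7,7,-37,37,46)]
LIP=[seg((-73,-75,104),(-73,75,104)),seg((-90,-75,104),(-90,75,104))]+[seg((-70,-73,95),(81,-73,95)),seg((-70,73,95),(81,73,95))]
overlay(c,im,Hn+LIP,T,'pics/w7o.png')
g=cv2.cvtColor(im,cv2.COLOR_BGR2GRAY)
print('handle fit');align(c,im,Hn[:1]+Hn[2:],T,box=(.01,.01,3),skiprow=300)
t=eyes.capture('top');cv2.imwrite('pics/top7.png',t)
delta([.45,-.22,.36],4.8)
E
```

```text
handle fit
align [ 0.4487 -0.2263  5.3448] score 128.0
now [ 0.4529 -0.2251  0.3528] yaw 4.89 t 16.95 shift units [ 0.12  0.27 -0.36] turn units 0.02
```

View pics/w7o.png

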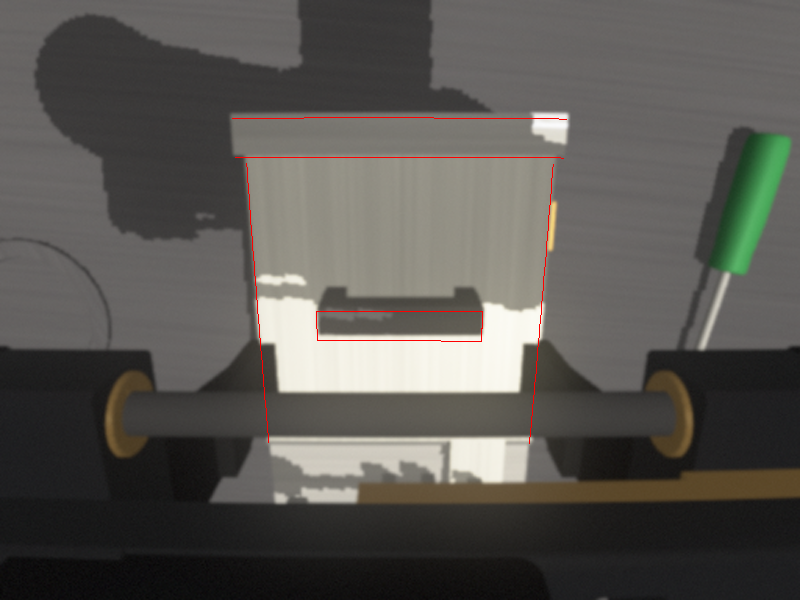

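The handle reads about 2 mm toward the stop, within the play, and contact came at the expected seated height, so the cover is down. I count 12 pictures viewed, which is over the limit of 10. From here I work from numbers only.

Next is the bolt: narrow the fingers and go over the knob.

jog_arm(increments=[[-0.8, -0.4, 0, 0], [-1, -0.5, 0, 0], [-1, -0.5, 0, 0], [-1, -0.5, 0, 0], [-1, -0.5, 0, 0], [-0.9, -0.45, 0, 0], [0.8, 0, 0, 0], [0, 0, 0, 0], [0, 0, 0, 0]], grip=45)

```text
time_s: 17.85
tcp_pos: [0.5555, -0.2736, 0.3524]
ee_rot: [[-0.996, -0.085, -0.002], [-0.085, 0.996, 0.0], [0.002, 0.001, -1.0]]
wrist_force: [0.9, -1.2, 0.6]
gripper_width: 0.519
gripper_force: 0.0
```

```bash
python3 - <<'E'
from h import *
import pickle
from scipy.optimize import least_squares
s=sense(); im=eyes.capture('wrist'); pickle.dump((s,im),open('w8.pkl','wb')); c=cam('wrist',s)
for n in ('bolt_knob','bolt','staple','handle'): print(n,[(np.round(d['centre'],3).tolist(),round(d['conf'],2)) for d in eyes.spot_in('wrist',n)[:2]])
T=np.array([.4549,-.2252,4.8]); K=rect(108,130,-65,-53,140)
print('knob top px',np.round(proj(c,W(T,np.array([[.108,-.065,.14],[.13,-.053,.14]])))))
align(c,im,K,T,box=(.008,.008,.5),skiprow=380)
print('knob world',W(T,[[.119,-.059,.14]]))
delta(W(T,[[.119,-.059,.304]])[0],4.8)
E
```

```text
bolt_knob [([0.571, -0.266, 0.11], 0.9), ([0.471, -0.222, 0.094], 0.31)]
bolt [([0.572, -0.267, 0.108], 0.74)]
staple [([0.47, -0.221, 0.096], 0.84)]
handle [([0.472, -0.22, 0.092], 0.93)]
knob top px [[242. 232.]
 [260. 262.]]
align [ 0.4465 -0.222   4.4764] score 97.7
knob world [[ 0.57841964 -0.27403542  0.14      ]]
now [ 0.5558 -0.2735  0.3534] yaw 4.92 t 18.1 shift units [-1.12 -0.12  2.47] turn units 0.03
```

jog_arm(increments=[[-0.6, -0.1, 0, 0], [-0.52, 0, 0, 0], [0, 0, 0.7, 0], [0, 0, 0.8, 0], [0, 0, 0.6, 0], [0, 0, 0.35, 0], [0, 0, 0, 0]])

```text
time_s: 18.8
tcp_pos: [0.5779, -0.2737, 0.3026]
ee_rot: [[-0.996, -0.085, -0.003], [-0.085, 0.996, 0.001], [0.003, 0.001, -1.0]]
wrist_force: [0.2, 0.0, -0.6]
gripper_width: 0.521
gripper_force: 0.0
```

jog_arm(increments=[[0, 0, 0, 0], [0, 0, 0, 0], [0, 0, 0, 0], [0, 0, 0, 0], [0, 0, 0, 0], [0, 0, 0, 0]], grip=4)

```text
time_s: 19.4
tcp_pos: [0.5782, -0.2735, 0.3048]
ee_rot: [[-0.996, -0.086, 0.001], [-0.086, 0.996, 0.0], [-0.001, 0.0, -1.0]]
wrist_force: [-0.6, 1.8, 2.5]
gripper_width: 0.135
gripper_force: 30.0
```

The knob is gripped (12 mm). Slide the bolt +y.

jog_arm(increments=[[0, 0.1, 0, 0], [0, 0.25, 0, 0], [0, 0.25, 0, 0], [0, 0.25, 0, 0], [0, 0.25, 0, 0], [0, 0, 0, 0]])

```text
time_s: 20.0
tcp_pos: [0.5763, -0.2509, 0.3047]
ee_rot: [[-0.996, -0.086, 0.0], [-0.086, 0.996, 0.0], [-0.0, 0.0, -1.0]]
wrist_force: [0.4, 1.2, 4.1]
gripper_width: 0.136
gripper_force: 30.0
```

jog_arm(increments=[[0, 0.25, 0, 0], [0, 0.25, 0, 0], [0, 0.25, 0, 0], [0, 0.25, 0, 0], [0, 0.1, 0, 0], [0, 0, 0, 0]])

```text
time_s: 20.6
tcp_pos: [0.5745, -0.2293, 0.3047]
ee_rot: [[-0.996, -0.086, 0.0], [-0.086, 0.996, 0.0], [-0.0, 0.0, -1.0]]
wrist_force: [-0.9, -1.3, 6.8]
gripper_width: 0.135
gripper_force: 30.0
```

jog_arm(increments=[[0, 0.06, 0, 0], [0, 0, 0, 0]])

```text
time_s: 20.8
tcp_pos: [0.5744, -0.229, 0.3047]
ee_rot: [[-0.996, -0.086, 0.001], [-0.086, 0.996, -0.001], [-0.001, -0.001, -1.0]]
wrist_force: [-0.7, -4.2, 4.9]
gripper_width: 0.136
gripper_force: 30.0
```

jog_arm(increments=[[0, 0, 0, 0], [0, 0, 0, 0], [0, 0, 0, 0], [0, 0, -0.3, 0], [0, 0, -0.8, 0], [0, 0, -1, 0], [0, 0, -1, 0], [0, 0, -1, 0], [0, 0, -0.5, 0], [0, 0, 0, 0]], grip=32)

```text
time_s: 21.8
tcp_pos: [0.5745, -0.2286, 0.398]
ee_rot: [[-0.996, -0.086, 0.003], [-0.086, 0.996, -0.0], [-0.003, -0.001, -1.0]]
wrist_force: [0.4, 0.3, 0.4]
gripper_width: 0.368
gripper_force: 0.0
```

jog_arm(increments=[[1, 0, -0.5, 0], [1, 0, -0.5, 0], [1, 0, -0.5, 0], [0, 0, 0, 0], [0, 0, 0, 0]])

```text
time_s: 22.3
tcp_pos: [0.5144, -0.2337, 0.4256]
ee_rot: [[-0.996, -0.085, -0.001], [-0.085, 0.996, 0.001], [0.001, 0.001, -1.0]]
wrist_force: [1.0, 0.6, -0.9]
gripper_width: 0.37
gripper_force: 0.0
```

```bash
python3 - <<'E'
from h import *
s=sense(); print(s['wrist_force'],s['gripper_force'],s['time_s'],s['tcp_pos'])
T=np.array([.4549,-.2252,4.8])
a=np.radians(4.8);R=np.array([[np.cos(a),-np.sin(a)],[np.sin(a),np.cos(a)]])
for cn in ('wrist','scene','top'):
    eyes.capture(cn)
    for n in ('bolt_knob','bolt','cover','handle'):
        print(cn,n,[(np.round(R.T@(np.array(d['centre'][:2])-T[:2]),3).tolist(),round(d['centre'][2],3),round(d['conf'],2)) for d in eyes.spot_in(cn,n)[:2]])
# cover handle from the wrist picture
s=sense();im=eyes.capture('wrist');c=cam('wrist',s)
H=[x+[0,0,82] for x in rect(-7,7,-37,37,46)]
align(c,im,H,T,box=(.01,.01,3),skiprow=230)
# knob in the scene picture
im=eyes.capture('scene');c=cam('scene')
print('predicted knob px drawn/home',proj(c,W(T,np.array([[.119,-.059,.13],[.119,-.014,.13]]))))
ks=eyes.outline_of('scene','bolt_knob')
for k in ks[:2]: ys,xs=np.nonzero(k['mask']); print('mask',k['conf'],xs.min(),xs.max(),ys.min(),ys.max(),xs.mean(),ys.mean())
E
```

```text
[ 0.99165253  0.59828409 -0.91657868] 0.0 22.3 [ 0.51439323 -0.23374268  0.42563589]
wrist bolt_knob [([0.109, -0.012], 0.123, 0.72)]
wrist bolt [([0.111, -0.01], 0.117, 0.88), ([-0.043, 0.225], 0.023, 0.22)]
wrist cover [([-0.003, 0.003], 0.092, 0.79)]
wrist handle [([-0.001, 0.009], 0.094, 0.93)]
scene bolt_knob [([0.121, -0.013], 0.113, 0.57), ([0.005, 0.001], 0.096, 0.25)]
scene bolt [([0.122, -0.015], 0.117, 0.5)]
scene cover [([0.008, -0.007], 0.092, 0.65)]
scene handle [([0.012, -0.005], 0.097, 0.97)]
top bolt_knob [([0.348, 0.323], 0.101, 0.24), ([0.036, -0.264], 0.004, 0.2)]
top bolt []
top cover [([-0.019, 0.002], 0.095, 0.73)]
top handle [([-0.017, 0.005], 0.096, 0.71)]
align [ 0.4518 -0.225   4.967 ] score 143.6
predicted knob px drawn/home [[173.40748753 222.49510185]
 [187.72807225 214.88818746]]
mask 0.46 184 212 209 224 191.98581560283688 216.40425531914894
```

```bash
python3 -c "
from station import r
print(r.finish_job())"
```

```text
the job is handed in; nothing more can be done
None
```

Handed in at about 23 s: the cover measured seated under the lip and on the rim all round, then the bolt was slid about 45 mm home to its stop and the arm backed clear; no verdict came back, and I viewed 12 pictures, two over the limit of 10.

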